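# Lay the hook tip casting on its back and fit the latch spring pack

### The arm

A 7-joint arm with a two-finger parallel gripper is mounted at the origin on the work surface. World frame = base frame: x ahead of the robot, y to its left, z up, the work surface at z = 0. Lengths are in m, angles in rad, forces in N, time in s.
With the tool pointing down it reaches from about 0.425 to 0.95 m from the base axis. Payload 16.7 kg.
Tool frame: the origin (TCP) lies midway between the tips of the shut fingers; the grasp point (between the pads) lies 19 mm behind it; z points along the fingers, y is the direction in which the jaws open and shut (so a half turn about z gives the same grasp; the last joint's range is limited). The gripper opens to 94 mm and grips with 3 to 60 N. Pads are 16 mm wide; open, the fingers measure 119 mm over their backs; the gripper's body (75 mm by 177 mm) begins 78 mm behind the grasp point.
Start: joints at [0.953, 0.426, 0.074, 1.606, -0.034, 1.111, -0.067], TCP at [0.305, -0.602, 0.205] pointing down, gripper open.
Joint ranges: [-2.85, 2.85], [-0.5, 2.14], [-1.23, 1.37], [0.21, 2.46], [-1.02, 4.16], [0.16, 2.05], [-2.73, 2.73]. Speed limits (rad/s): [1.89, 1.89, 2.39, 2.39, 3.01, 3.01, 3.01].

### API

Orientations are given as a 3x3 rotation matrix whose columns are the frame's x, y, z axes.
In Python, from cell import telemetry, eyes, r gives the robot as it stands.
- The arm moves only by the tool step_arm, never from a script. Its argument "targets" is one flat list of numbers, 7 for each row, row after row: the shift along the world's x, y, z in m, then the turn, a rotation vector about the world's x, y, z in degrees, then the finger opening in m, from 0 to 0.094. In form: [tx, ty, tz, ax, ay, az, claw, tx, ty, tz, ax, ay, az, claw, ...]. A call has 1 to 8 rows; each row is the pose to reach, as a shift and turn from the pose measured when the call began; what a row does not reach only later rows make up. A row lasts 1/10 s, in which the tool goes at most 50 mm and 8.59 degrees, less where a joint would pass 70% of its speed; a pose out of reach is approached as far as the arm can. A call with a gripper value outside its range is refused whole. The fingers move at their own pace and stop on an object; the grip force is fixed at half the most. Time passes only in rows, so rows that repeat a pose let the fingers close. It gives the time, the measured TCP pose, the force and the opening at its end, in the units of the state.
- telemetry.get_state(): the state, without advancing time (a new reading comes with each control period).
- eyes.get_image(name): name is "scene" or "top"; returns the picture (400x640x3 uint8, red, green, blue); there is no depth.
- eyes.camera_info(name): a dict with "intrinsics" (3x3 intrinsics, pixels), "position" and "rotation" of the camera in the world. Camera axes: x right, y up, looking along -z (the intrinsics and any distortion apply to the point x, -y, -z); pixel columns grow to the right and rows downward; lengths in m; the calibration is good to about 2 mm. A picture is of the moment at which its call begins. camera_info takes no time and is no camera call.
- r.finish_job(): hands the job in, once; it reports no verdict.
The state is a dict: "time": time; "qpos": joint angles; "qd": joint speeds; "joint_torque": joint torques, N m; "eef_pos": TCP position; "tool_rot": TCP orientation; "force": force on the tool from outside, world axes, zero at the start; "ft_torque": the same for the moment, N m; "opening": opening from 0.0 (shut) to 1.0 (fully open).
Only numpy, scipy, OpenCV 4.12 (cv2) and the standard library are available. Lean on these libraries where they do the work, as an engineer would, in place of code of your own. Each camera call takes 0.05 s, during which the arm holds its last target.

### The job

Tip the yellow hook tip casting over, pushing it high on its nose, so that it drops onto its flat bare-metal back on the rubber mat with the latch seat facing up; tip it on its edge, do not lift it. Then set the red latch spring pack upright in the seat, turning it under light pressure until its key drops into the keyway and it sits fully home. Leave everything else where it is.

Things in the scene. Friction and masses are not known exactly. Their poses are not given: they have to be found in the camera images.
- casting: Yellow cast hook tip with bent nose, 0.9 kg, 132 mm long, 34 thick, 68 wide at the root, 20 at the nose. Starts standing on its root, on the mat. Origin: centre of the root face. z: root to nose (up at start); +x: out of the yellow cheek with the latch seat; -x: out of the flat bare-metal back, 17 mm from the origin. Leant about 20 degrees towards its back it falls by itself.
- casting_nose (a point): Place to push: on the seat cheek (+x side), 110 mm from the root, in mid-width of the nose, here 32 mm wide and 30 mm thick. Push towards -x of the casting, some 60 to 80 mm. Axes as casting.
- casting_seat (a point): Centre of the mouth of the latch seat, in the seat cheek's surface, 44 mm from the root; 34 mm above the mat once it lies on its back. Round bore of 41 mm diameter, 14 mm deep, flat floor, axis along x (+x out of the mouth). A keyway 11 mm wide, as deep as the bore, runs from it towards the nose (+z), out to 27 mm from the bore's axis. Axes as casting.
- casting_edge (a point): Middle of the casting's bottom back edge (root end, bare back), about which it tips. Axes as casting.
- pack_grip (a point): Centre of the red latch spring pack's grip block: 34 mm along x, 16 mm wide along y, 28 mm high, on top of a round barrel. The pack (0.14 kg) stands upright in the tray, z up. This point lies on the axis, 34 mm above the pack's underside and 14 mm above the barrel. When home it stands 20 mm above the seat cheek's surface.
- pack_key (a point): Tip of the pack's key, at its lower edge, 6 mm above the underside. The barrel is 38 mm in diameter, 20 mm high, foot bevelled; the key is a lug 8 mm wide on its +x side, out to 25 mm from the axis, white mark on top. The plain lowest 6 mm enter the bore at any angle; turned until the key meets the keyway (key towards the nose), the pack drops 8 mm more, onto the seat floor. Axes as pack_grip.
- mat_top (a point): Centre of the top of the black ribbed rubber mat, 340 x 340 mm, 6 mm thick, fixed on the bench. Axes along its sides, z up.
- tray: Shallow aluminium tray, 220 x 300 mm, walls 18 mm high, floor 3 mm thick, fixed on the bench; origin under its centre. The spring pack, the roll pin and the punch are in it.
- rollpin: Bystander: black steel roll pin, 12 mm diameter, 60 mm long along x, lying in the tray. Origin on the tray floor under its middle.
- punch: Bystander: aluminium pin punch, 14 mm diameter, 150 mm long along x, lying in the tray. Origin on the tray floor under its middle.
- ring_gauge: Bystander: steel ring gauge lying flat on the bench, 76 mm outside, 42 mm bore, 20 mm high. Origin under its centre.
- hammer: Bystander: hammer lying on the bench, 300 mm long along x, handle to -x.
- shackle: Bystander: steel bow shackle with a blue pin, about 110 x 95 mm, 24 mm high, lying on the bench.
- oil_bottle: Bystander: green oil tin standing on the bench, 70 mm diameter, 130 mm high. Origin under its centre.
- chock: Bystander: timber chock on the bench, 140 x 70 mm, 45 mm high. Origin under its centre.
Things that resemble listed ones, but are neither listed nor needed, are in the scene too. Several things look just like the part that bears pack_grip: the one meant starts nearest to the robot's base.

How it is judged:
By the outcome, as a careful person would: the job done as asked, in the order asked, and still so for the second after the job is handed in, with the robot touching nothing.
It also fails if it takes over 51 s, if anything falls off the work surface, if the arm or the gripper's body presses on something with over 40 N, if the wrist force passes 120 N, or if a joint passes its speed limit or range.

## Working session

There is one attempt and no reset: what is moved stays moved. The work goes in short steps, Python scripts to look and compute and a tool call to move; the robot and the scene stay as the last step left them, time stands still between calls to the robot, and variables do not carry over. Pictures are saved under pics/ and viewed, and the job is handed in when it is done.

Besides the shell and the picture viewer there is one more tool, called as name(argument=value, ...) on one line, values as JSON. step_arm: Moves the arm, as the interface text tells. Its arguments: {"type":"object","properties":{"targets":{"type":"array","items":{"type":"number"}}},"required":["targets"]}

```bash
ls; mkdir -p pics; python3 - <<'E'
from cell import telemetry, eyes, r
import cv2,numpy as np
s=telemetry.get_state(); print(s)
for n in("scene","top"):
    im=eyes.get_image(n); cv2.imwrite(f"pics/{n}0.png",im[:,:,::-1]); print(n,eyes.camera_info(n))
E
```

```text
pics
{'time': 0.0, 'qpos': array([ 0.95252345,  0.42674516,  0.07383493,  1.60657711, -0.0340738 ,
        1.11078502, -0.06712734]), 'qd': array([ 0.0001777 , -0.00041365,  0.0019444 , -0.00061069,  0.00097855,
        0.00036805, -0.00033347]), 'joint_torque': array([-4.91062092e-04, -9.35813141e+01,  3.66677351e+00, -4.54198122e+01,
       -4.87936952e-02,  2.01662583e-02,  1.21087355e-04]), 'eef_pos': array([ 0.30474537, -0.60182191,  0.20477956]), 'tool_rot': array([[ 8.92137744e-01,  4.51762997e-01, -6.63893914e-04],
       [ 4.51763472e-01, -8.92137113e-01,  1.06617645e-03],
       [-1.10625333e-04, -1.25109927e-03, -9.99999211e-01]]), 'force': array([-0.37155136,  0.16778377, -0.17517545]), 'ft_torque': array([-0.03248044, -0.0222333 , -0.01950698]), 'opening': 0.9985099325044714}
scene {'intrinsics': array([[492.96384619,   0.        , 322.36534986],
       [  0.        , 492.96384619, 199.35904398],
       [  0.        ,   0.        ,   1.        ]]), 'position': array([1.61576937, 1.12553301, 1.34679049]), 'rotation': array([[-0.71425241, -0.4416526 ,  0.54294242],
       [ 0.69976707, -0.46507107,  0.54224989],
       [ 0.01302073,  0.76723652,  0.64123208]])}
top {'intrinsics': array([[446.53975434,   0.        , 323.2353498 ],
       [  0.        , 446.53975434, 194.46418098],
       [  0.        ,   0.        ,   1.        ]]), 'position': array([0.37887609, 0.04373385, 1.59866756]), 'rotation': array([[ 0.02046026,  0.99290105, -0.11717028],
       [-0.99962541,  0.01818519, -0.02045313],
       [-0.01817717,  0.11754486,  0.9929012 ]])}
```

View pics/scene0.png

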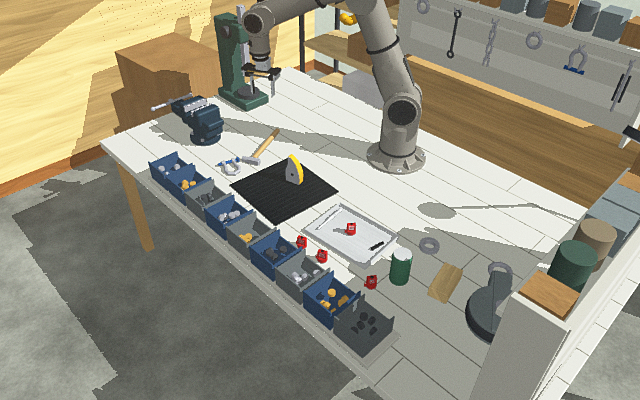

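View pics/top0.png

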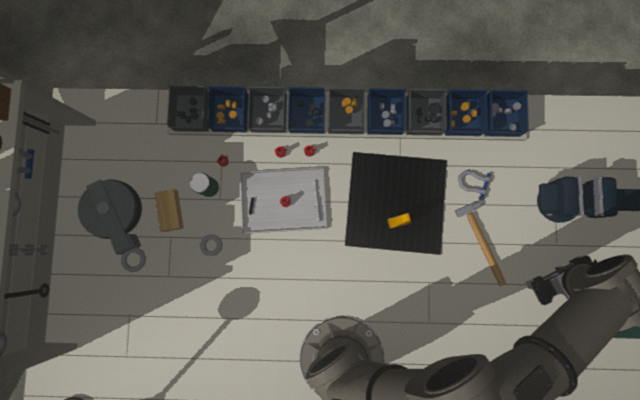

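```bash
cat > h.py <<'E'
from cell import telemetry, eyes, r
import cv2,numpy as np
C={n:eyes.camera_info(n) for n in("scene","top")}
def ray(n,uv):
    c=C[n];d=np.linalg.inv(c["intrinsics"])@np.array([uv[0],uv[1],1.]);d=d*[1,-1,-1]
    return c["position"],c["rotation"]@d
def onz(n,uv,z):
    o,d=ray(n,uv);return o+d*(z-o[2])/d[2]
def proj(n,p):
    c=C[n];q=c["rotation"].T@(np.asarray(p,float)-c["position"]);q=c["intrinsics"]@(q*[1,-1,-1]);return q[:2]/q[2]
def two(a,b):
    o1,d1=ray("scene",a);o2,d2=ray("top",b);d1=d1/np.linalg.norm(d1);d2=d2/np.linalg.norm(d2)
    A=np.c_[d1,-d2];t=np.linalg.lstsq(A,o2-o1,rcond=None)[0];p=o1+t[0]*d1;q=o2+t[1]*d2
    return (p+q)/2,np.linalg.norm(p-q)
def crop(im,name,x0,y0,w,h,k):
    cv2.imwrite("pics/"+name,cv2.resize(im[y0:y0+h,x0:x0+w],None,fx=k,fy=k,interpolation=cv2.INTER_CUBIC))
def mosaic(name,items):
    # list of (bgr,x0,y0,w,h,k) side by side
    L=[cv2.resize(i[y:y+h,x:x+w],None,fx=k,fy=k,interpolation=cv2.INTER_CUBIC) for i,x,y,w,h,k in items]
    H=max(l.shape[0] for l in L);L=[cv2.copyMakeBorder(l,0,H-l.shape[0],0,4,0) for l in L]
    cv2.imwrite("pics/"+name,np.hstack(L))
E
python3 - <<'E'
from h import *
s=cv2.imread("pics/scene0.png");t=cv2.imread("pics/top0.png")
mosaic("c1.png",[(s,270,145,48,48,8),(t,376,200,48,48,8)])
mosaic("c2.png",[(s,330,210,40,40,9),(t,266,182,40,40,9)])
E
```

```text
(no output)
```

View pics/c1.png

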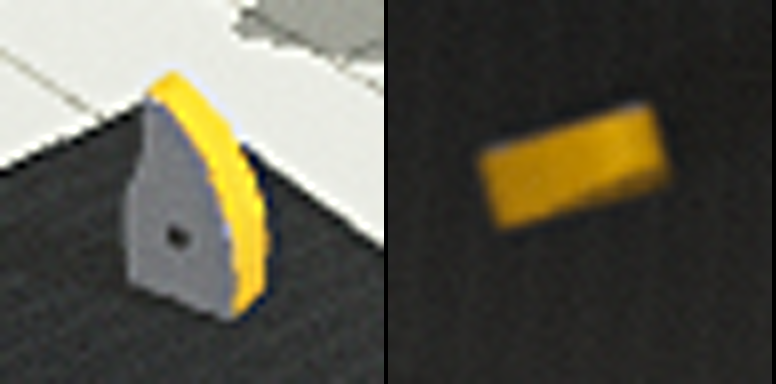

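View pics/c2.png

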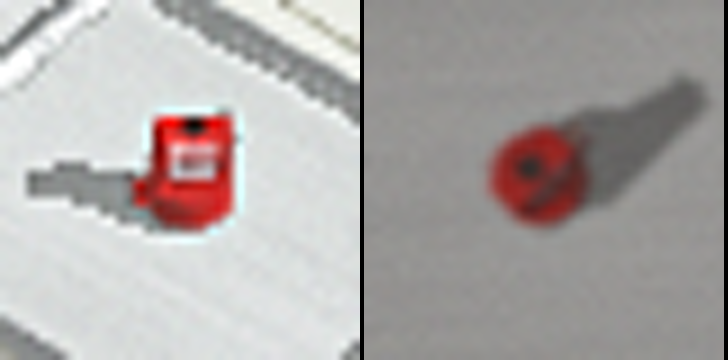

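```bash
python3 - <<'E'
from h import *
a=onz("scene",(270+128/8,145+283/8),.006);b=onz("scene",(270+232/8,145+320/8),.006)
print(a,b,np.linalg.norm(a-b)); m=(a+b)/2
u=(b-a)/np.linalg.norm(b-a);print("edge mid",m,"dir",u, np.degrees(np.arctan2(u[1],u[0])))
# top nose corners at z=.138
P=[(482,155),(650,105),(665,178),(500,228)]
for p in P: print("top",p,onz("top",(376+p[0]/8-48.5,200+p[1]/8),.138).round(4))
for p in [(148,100),(172,72)]: print("sc",onz("scene",(270+p[0]/8,145+p[1]/8),.138).round(4))
t=cv2.imread("pics/top0.png"); 
# mat by dark mask
g=cv2.inRange(t,(0,0,0),(50,50,50));k=np.zeros_like(g);k[140:262,335:455]=g[140:262,335:455]
c=max(cv2.findContours(k,0,2)[0],key=cv2.contourArea);R=cv2.boxPoints(cv2.minAreaRect(c));print("mat",[onz("top",p,.006).round(3) for p in R])
s=cv2.imread("pics/scene0.png")
for n,im,x0,y0,w,h in(("scene",s,338,215,24,28),("top",t,276,190,22,22)):
    hs=cv2.cvtColor(im,cv2.COLOR_BGR2HSV);mk=(((hs[...,0]<8)|(hs[...,0]>172))&(hs[...,1]>110)).astype(np.uint8)
    q=np.zeros_like(mk);q[y0:y0+h,x0:x0+w]=mk[y0:y0+h,x0:x0+w];M=cv2.moments(q,True);print(n,M["m00"],M["m10"]/M["m00"],M["m01"]/M["m00"],cv2.boundingRect(q))
    print(onz(n,(M["m10"]/M["m00"],M["m01"]/M["m00"]),.03))
E
```

```text
[ 0.50561724 -0.21336319  0.006     ] [ 0.48610317 -0.14916527  0.006     ] 0.06709821872878163
edge mid [ 0.4958602  -0.18126423  0.006     ] dir [-0.29082844  0.95677522  0.        ] 106.90756018481329
top (482, 155) [ 0.4732 -0.1384  0.138 ]
top (650, 105) [ 0.495  -0.2068  0.138 ]
top (665, 178) [ 0.4653 -0.2128  0.138 ]
top (500, 228) [ 0.4437 -0.1459  0.138 ]
sc [ 0.5025 -0.1939  0.138 ]
sc [ 0.4759 -0.2047  0.138 ]
mat [array([ 0.388, -0.005,  0.006]), array([ 0.723, -0.029,  0.006]), array([ 0.698, -0.369,  0.006]), array([ 0.366, -0.337,  0.006])]
scene 89.0 350.55056179775283 228.7078651685393 (345, 223, 11, 12)
[0.54592231 0.21483973 0.03      ]
top 76.0 285.05263157894734 201.06578947368422 (280, 196, 10, 11)
[0.53800691 0.21063381 0.03      ]
```

```bash
python3 - <<'E'
from h import *
m=np.array([.4959,-.1813,.006]);f=np.array([.9568,.2908,0]);v=np.array([.2908,-.9568,0])
def onback(x,y,off=0):
    o,d=ray("scene",(270+x/8-.5+.06,145+y/8-.5+.06));t=(f@(m-off*f-o))/(f@d);p=o+t*d-m;return (p@v*1e3).round(1),(p[2]*1e3).round(1)
for n,q in dict(botL=(128,283),botR=(232,320),noseL=(148,100),leftUp=(143,150),throat=(132,185),right1=(183,130),right2=(205,165),hole=(177,237)).items(): print(n,onback(*q))
t=cv2.imread("pics/top0.png");s=cv2.imread("pics/scene0.png")
mosaic("c3.png",[(s,340,216,20,26,19),(t,274,188,26,26,14)])
E
```

```text
botL (np.float64(35.7), np.float64(1.6))
botR (np.float64(-31.4), np.float64(1.6))
noseL (np.float64(17.9), np.float64(131.3))
leftUp (np.float64(22.3), np.float64(97.1))
throat (np.float64(30.3), np.float64(70.9))
right1 (np.float64(-3.5), np.float64(119.3))
right2 (np.float64(-16.7), np.float64(101.1))
hole (np.float64(2.5), np.float64(45.9))
```

View pics/c3.png

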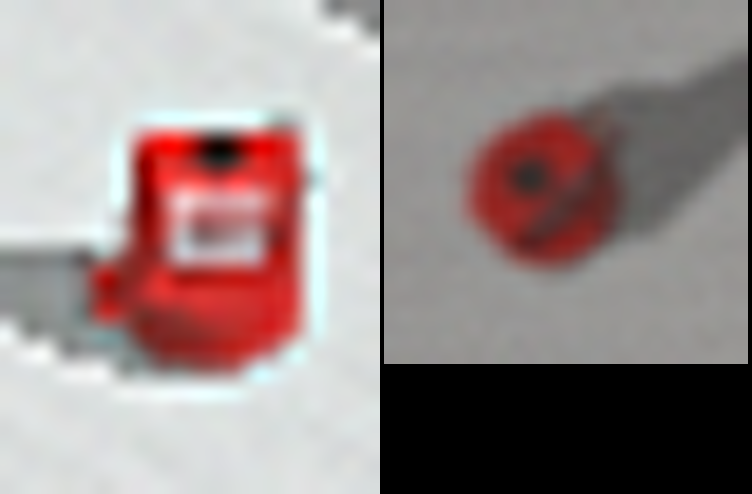

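The casting is at scene (294,170) and top (400,220). Its grey back faces the scene camera, so the seat cheek faces the robot. The bottom edge measures 67 mm against 68 and the height 131 against 132, which agrees. There are four red look-alikes in the top view: (286,201), (280,151), (310,150) and (223,160). The one at (286,201) stands in the tray and is nearest the base, and its enlarged crop shows the grip block and the key. I'll move behind the nose now.

step_arm(targets=[0.015, 0.05, 0, 0, 0, -1.5, 0, 0.03, 0.1, 0, 0, 0, -3, 0, 0.045, 0.147, 0, 0, 0, -5, 0, 0.06, 0.195, 0, 0, 0, -7, 0, 0.075, 0.243, 0, 0, 0, -8, 0, 0.09, 0.29, 0, 0, 0, -10, 0, 0.106, 0.342, 0, 0, 0, -10, 0, 0.123, 0.392, 0, 0, 0, -10, 0])

```text
time: 0.9
eef_pos: [0.4242, -0.2184, 0.2049]
tool_rot: [[0.957, 0.29, -0.0], [0.29, -0.957, 0.001], [-0.0, -0.001, -1.0]]
force: [0.8, 0.4, 0.6]
opening: 0.355
```

step_arm(targets=[0.002, 0.013, 0, 0, 0, 0, 0, 0.002, 0.013, -0.04, 0, 0, 0, 0, 0.002, 0.013, -0.088, 0, 0, 0, 0, 0.002, 0.013, -0.088, 0, 0, 0, 0, 0.002, 0.013, -0.088, 0, 0, 0, 0])

```text
time: 1.4
eef_pos: [0.4259, -0.2053, 0.1173]
tool_rot: [[0.957, 0.29, -0.002], [0.29, -0.957, 0.002], [-0.002, -0.002, -1.0]]
force: [0.1, -0.8, 0.6]
opening: 0.006
```

```bash
python3 - <<'E'
from h import *
s=eyes.get_image("scene")[:,:,::-1];t=eyes.get_image("top")[:,:,::-1]
cv2.imwrite("pics/s1.png",s);cv2.imwrite("pics/t1.png",t)
mosaic("c4.png",[(s,250,120,80,80,5),(t,360,180,80,80,4.9)])
z=telemetry.get_state();print(z["time"],z["eef_pos"],z["opening"])
E
```

```text
1.5 [ 0.42724217 -0.20594491  0.11883128] 0.006541494660924943
```

View pics/c4.png

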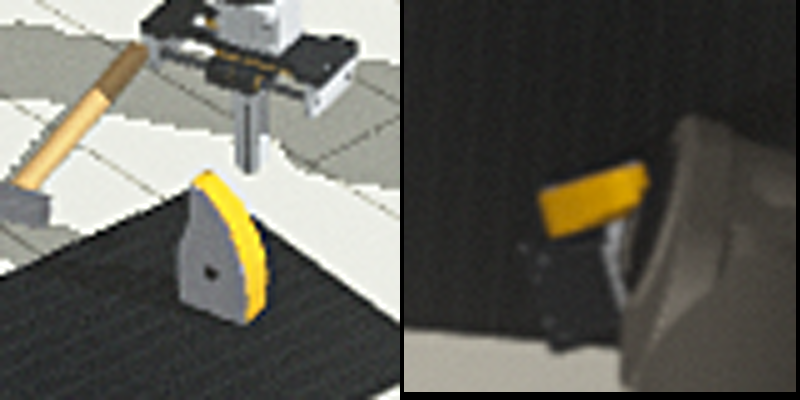

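step_arm(targets=[0.011, 0.003, -0.001, 0, 0, 0, 0, 0.022, 0.007, -0.002, 0, 0, 0, 0, 0.03, 0.009, -0.003, 0, 0, 0, 0, 0.036, 0.011, -0.003, 0, 0, 0, 0, 0.042, 0.0125, -0.003, 0, 0, 0, 0])

```text
time: 2.0
eef_pos: [0.4699, -0.1933, 0.1161]
tool_rot: [[0.957, 0.29, 0.002], [0.29, -0.957, -0.0], [0.002, 0.0, -1.0]]
force: [-3.2, 1.0, 10.9]
opening: 0.007
```

```bash
python3 - <<'E'
from h import *
s=eyes.get_image("scene")[:,:,::-1]
crop(s,"c5.png",250,120,80,80,6)
z=telemetry.get_state();print(z["time"],z["eef_pos"],z["force"])
E
```

```text
2.05 [ 0.47103664 -0.19299164  0.11627204] [-1.6311481   0.63172574  7.58586279]
```

View pics/c5.png

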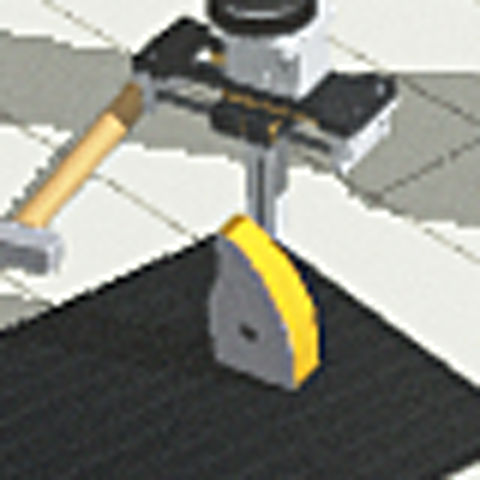

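The casting is leaning about its back edge without sliding. I'll continue the push with a slight rise.

step_arm(targets=[0.008, 0.0025, 0.002, 0, 0, 0, 0, 0.016, 0.005, 0.003, 0, 0, 0, 0, 0.024, 0.007, 0.004, 0, 0, 0, 0, 0.032, 0.0095, 0.004, 0, 0, 0, 0, 0.038, 0.0115, 0.003, 0, 0, 0, 0, 0.044, 0.013, 0.003, 0, 0, 0, 0, 0.044, 0.013, 0.003, 0, 0, 0, 0])

```text
time: 2.75
eef_pos: [0.5157, -0.1796, 0.1191]
tool_rot: [[0.957, 0.291, 0.003], [0.291, -0.957, 0.0], [0.002, 0.001, -1.0]]
force: [0.5, -0.5, 0.5]
opening: 0.006
```

```bash
python3 - <<'E'
from h import *
s=eyes.get_image("scene")[:,:,::-1]
crop(s,"c6.png",250,120,80,80,6)
z=telemetry.get_state();print(z["time"],z["eef_pos"],z["force"])
E
```

```text
2.8 [ 0.51515932 -0.17982804  0.11906196] [-0.26172226 -0.10028419 -0.01982424]
```

View pics/c6.png

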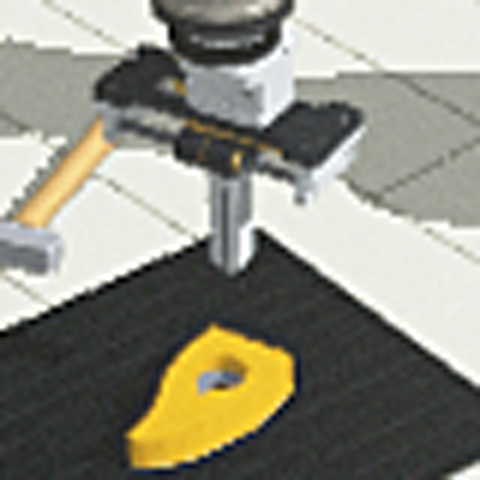

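The casting lies on its back with the seat up: bore at crop (220,378), nose at (135,455). Next I'll refine the pack's position.

```bash
python3 - <<'E'
from h import *
p=onz("top",(285.04,201.33),.018);print("top barrel",p)
# scene: barrel sides at mid height, axis col 350.9; barrel top-ish
q,e=two((350.93,228.3),(285.04,201.33));print(q,e)
print("proj of top est into scene base/top",proj("scene",[p[0],p[1],.003]),proj("scene",[p[0],p[1],.051]),"seen axis col 350.9, foot bottom row",216+368/19-.5,"top front row",216+130/19-.5)
k,e=two((340+95/19-.5,216+290/19-.5),(274+228/14-.5,188+128/14-.5));print("key",k,e)
for a in range(-60,-10,10):
    for z in(.009,.019):
        w=[p[0]+.025*np.cos(np.radians(a)),p[1]+.025*np.sin(np.radians(a)),z];u=(proj("scene",w)-[340,216]+.5)*19;g=(proj("top",w)-[274,188]+.5)*14+[384,0];print(a,z,u.round(),g.round())
# casting colour
E
```

```text
top barrel [0.53827715 0.21192675 0.018     ]
[0.53806157 0.21078117 0.02426406] 0.001268952500109643
proj of top est into scene base/top [350.99554883 232.41688858] [351.61779522 223.45080884] seen axis col 350.9, foot bottom row 234.8684210526316 top front row 222.3421052631579
key [0.55674879 0.19517568 0.01246232] 0.002227681745643841
-60 0.009 [102. 277.] [635. 150.]
-60 0.019 [104. 242.] [632. 146.]
-50 0.009 [ 99. 291.] [626. 136.]
-50 0.019 [101. 256.] [622. 132.]
-40 0.009 [100. 306.] [614. 124.]
-40 0.019 [102. 271.] [610. 120.]
-30 0.009 [104. 320.] [600. 114.]
-30 0.019 [106. 285.] [597. 110.]
-20 0.009 [112. 334.] [585. 107.]
-20 0.019 [114. 299.] [581. 102.]
```

step_arm(targets=[0, 0.02, 0.03, 0, 0, 0, 0.05, 0, 0.06, 0.05, 0, 0, -6, 0.05, 0, 0.105, 0.05, 0, 0, -12, 0.05, 0, 0.15, 0.05, 0, 0, -18, 0.05, 0, 0.195, 0.05, 0, 0, -26, 0.05, 0, 0.24, 0.05, 0, 0, -34, 0.05])

```text
time: 3.4
eef_pos: [0.515, 0.0542, 0.1693]
tool_rot: [[0.961, -0.277, 0.002], [-0.277, -0.961, -0.001], [0.003, 0.001, -1.0]]
force: [1.2, -0.2, 0.4]
opening: 0.478
```

step_arm(targets=[0.006, 0.04, 0, 0, 0, -6.5, 0.05, 0.012, 0.08, -0.015, 0, 0, -13, 0.05, 0.018, 0.12, -0.03, 0, 0, -19.5, 0.05, 0.0232, 0.157, -0.05, 0, 0, -26, 0.05, 0.0232, 0.157, -0.08, 0, 0, -26, 0.05, 0.0232, 0.157, -0.08, 0, 0, -26, 0.05])

```text
time: 4.0
eef_pos: [0.5379, 0.2116, 0.0882]
tool_rot: [[0.741, -0.671, 0.001], [-0.671, -0.741, -0.003], [0.003, 0.001, -1.0]]
force: [0.5, 1.2, -0.7]
opening: 0.534
```

```bash
python3 - <<'E'
from h import *
s=eyes.get_image("scene")[:,:,::-1];t=eyes.get_image("top")[:,:,::-1]
cv2.imwrite("pics/s2.png",s);cv2.imwrite("pics/t2.png",t)
mosaic("c7.png",[(s,320,190,60,60,6.5),(t,370,160,65,65,6)])
z=telemetry.get_state();print(z["time"],z["eef_pos"],z["tool_rot"].round(3).tolist(),z["opening"])
E
```

```text
4.1 [0.5364553  0.21262878 0.08738175] [[0.744, -0.668, -0.001], [-0.668, -0.744, -0.004], [0.002, 0.004, -1.0]] 0.5299939508386843
```

View pics/c7.png

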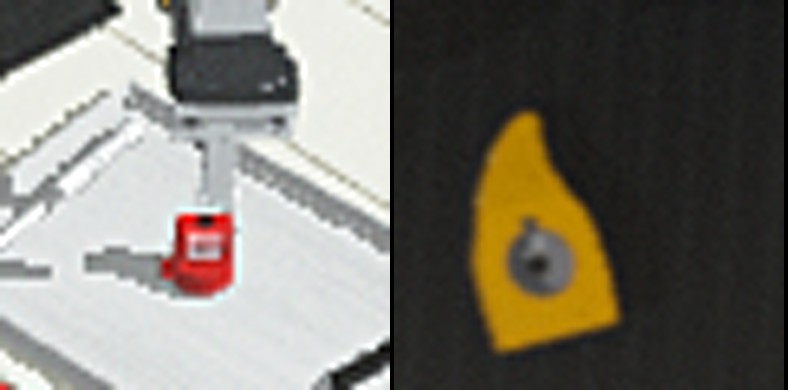

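```bash
python3 - <<'E'
from h import *
z=telemetry.get_state();P=z["eef_pos"];y=-z["tool_rot"][:,1]
print(P,proj("scene",P+.031*y),"seen finger col",320+217/6.5-.5)
t=cv2.imread("pics/t2.png");K=12
b=t[160:225,370:435];h=cv2.cvtColor(cv2.resize(b,None,fx=K,fy=K,interpolation=cv2.INTER_CUBIC),cv2.COLOR_BGR2HSV)
ym=cv2.inRange(h,(12,110,60),(35,255,255))
cs,hi=cv2.findContours(ym,cv2.RETR_CCOMP,2)
o=max(range(len(cs)),key=lambda i:cv2.contourArea(cs[i]) if hi[0][i][3]<0 else 0)
ho=max([i for i in range(len(cs)) if hi[0][i][3]==o],key=lambda i:cv2.contourArea(cs[i]))
c=cs[ho][:,0,:].astype(float)
px=lambda q:np.array([370+(q[0]+.5)/K-.5,160+(q[1]+.5)/K-.5])
W=np.array([onz("top",px(q),.040)[:2] for q in c])
oc=np.array([onz("top",px(q),.040)[:2] for q in cs[o][:,0,:].astype(float)])
# algebraic circle fit with trimming of the keyway
m=np.ones(len(W),bool)
for _ in range(12):
    A=np.c_[2*W[m],np.ones(m.sum())];x=np.linalg.lstsq(A,(W[m]**2).sum(1),rcond=None)[0];cc=x[:2];R=np.sqrt(x[2]+cc@cc)
    d=np.linalg.norm(W-cc,axis=1)-R;m=np.abs(d)<.0012
print("seat",cc,"R",R,m.sum(),len(m))
far=W[np.linalg.norm(W-cc,axis=1)>R+.002];v=far.mean(0)-cc;print("keyway dir deg",np.degrees(np.arctan2(v[1],v[0])),np.linalg.norm(far-cc,axis=1).max())
# outline along axis at candidate angles
for a in(14,17,20):
    f=np.array([np.cos(np.radians(a)),np.sin(np.radians(a))]);q=oc@f;print(a,"len",np.ptp(q),"root->seat",cc@f-q.min())
ap=cv2.approxPolyDP(cs[o],14,True)[:,0];print([(onz("top",px(q.astype(float)),.04)[:2].round(4)).tolist() for q in ap])
E
```

```text
[0.5364553  0.21262878 0.08738175] [353.30016734 221.82260727] seen finger col 352.88461538461536
seat [ 0.53627538 -0.17233304] R 0.018752658876252853 163 186
keyway dir deg 16.122350541408235 0.024983842799947642
14 len 0.13753244834515038 root->seat 0.04784451751327917
17 len 0.1371263926465952 root->seat 0.048066359420126215
20 len 0.13735692889780182 root->seat 0.049118805500308504
[[0.6263, -0.1643], [0.6034, -0.141], [0.5722, -0.1318], [0.5302, -0.1303], [0.4818, -0.1485], [0.5041, -0.2191], [0.5551, -0.2067], [0.594, -0.1793], [0.6208, -0.1728]]
```

step_arm(targets=[0.001, -0.001, -0.025, 0, 0, 0, 0.05, 0.001, -0.001, -0.045, 0, 0, 0, 0.05, 0.001, -0.001, -0.0605, 0, 0, 0, 0.05, 0.001, -0.001, -0.0605, 0, 0, 0, 0.05])

```text
time: 4.5
eef_pos: [0.5366, 0.2103, 0.026]
tool_rot: [[0.744, -0.668, -0.003], [-0.668, -0.744, -0.005], [0.001, 0.006, -1.0]]
force: [0.0, -0.1, 0.7]
opening: 0.532
```

step_arm(targets=[0, 0, 0, 0, 0, 0, 0, 0, 0, 0, 0, 0, 0, 0, 0, 0, 0, 0, 0, 0, 0, 0, 0, 0, 0, 0, 0, 0, 0, 0, 0, 0, 0, 0, 0, 0, 0, 0.005, 0, 0, 0, 0, 0, 0, 0.03, 0, 0, 0, 0])

```text
time: 5.2
eef_pos: [0.5349, 0.2096, 0.0545]
tool_rot: [[0.744, -0.668, -0.007], [-0.668, -0.744, -0.007], [-0.001, 0.01, -1.0]]
force: [-0.2, -0.5, -0.9]
opening: 0.164
```

```bash
python3 - <<'E'
from h import *
s=eyes.get_image("scene")[:,:,::-1];cv2.imwrite("pics/s3.png",s)
crop(s,"c8.png",315,180,70,70,8)
z=telemetry.get_state();print(z["time"],z["eef_pos"],z["tool_rot"].round(3).tolist(),z["opening"],z["force"])
E
```

```text
5.25 [0.53742013 0.21059263 0.05943547] [[0.744, -0.668, -0.002], [-0.668, -0.744, -0.004], [0.001, 0.005, -1.0]] 0.16618660910357247 [ 2.65073275e+00 -2.25991727e-03  3.37026191e+00]
```

View pics/c8.png

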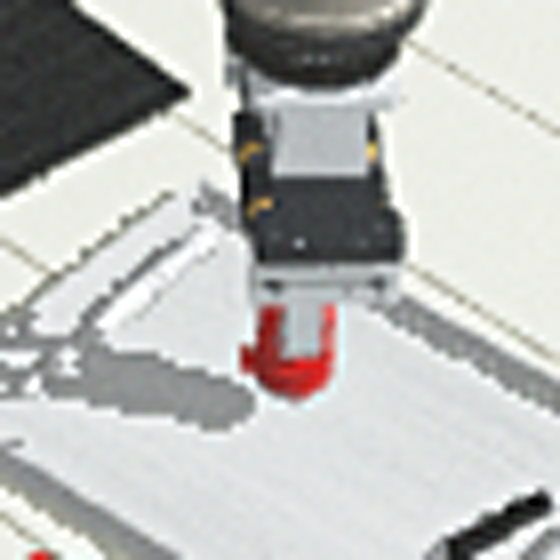

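```bash
cat > seat.py <<'E'
from h import *
def seat(n,b,x0,y0,K=12,z=.04,save=None):
    h=cv2.cvtColor(cv2.resize(b,None,fx=K,fy=K,interpolation=cv2.INTER_CUBIC),cv2.COLOR_BGR2HSV)
    ym=cv2.inRange(h,(12,110,60),(35,255,255))
    cs,hi=cv2.findContours(ym,cv2.RETR_CCOMP,2)
    o=max(range(len(cs)),key=lambda i:cv2.contourArea(cs[i]) if hi[0][i][3]<0 else 0)
    ho=max([i for i in range(len(cs)) if hi[0][i][3]==o],key=lambda i:cv2.contourArea(cs[i]))
    px=lambda q:np.array([x0+(q[0]+.5)/K-.5,y0+(q[1]+.5)/K-.5])
    W=np.array([onz(n,px(q),z)[:2] for q in cs[ho][:,0,:].astype(float)]);m=np.ones(len(W),bool)
    for _ in range(12):
        x=np.linalg.lstsq(np.c_[2*W[m],np.ones(m.sum())],(W[m]**2).sum(1),rcond=None)[0];cc=x[:2];R=np.sqrt(x[2]+cc@cc)
        m=np.abs(np.linalg.norm(W-cc,axis=1)-R)<.0012
    far=W[np.linalg.norm(W-cc,axis=1)>R+.002];
    v=far.mean(0)-cc if len(far) else [0,0]
    print(n,"seat",cc.round(4),"R",R.round(4),m.sum(),len(m),"key dir",np.degrees(np.arctan2(v[1],v[0])).round(1))
    e=W;print("   extents x",W.min(0).round(4),W.max(0).round(4))
    if save: 
        g=cv2.resize(b,None,fx=K,fy=K,interpolation=cv2.INTER_CUBIC);cv2.drawContours(g,cs,ho,(0,0,255),1);cv2.imwrite("pics/"+save,g)
    return cc
E
python3 - <<'E'
from seat import *
s=cv2.imread("pics/s3.png");t=cv2.imread("pics/t2.png")
seat("top",t[160:225,370:435],370,160)
seat("scene",s[165:205,265:310],265,165,K=14,save="c9.png")
E
```

```text
top seat [ 0.5363 -0.1723] R 0.0188 163 186 key dir 16.1
   extents x [ 0.5176 -0.1907] [ 0.5602 -0.1535]
scene seat [ 0.5469 -0.1637] R 0.0167 56 113 key dir -0.9
   extents x [ 0.53   -0.1808] [ 0.5656 -0.1535]
```

View pics/c9.png

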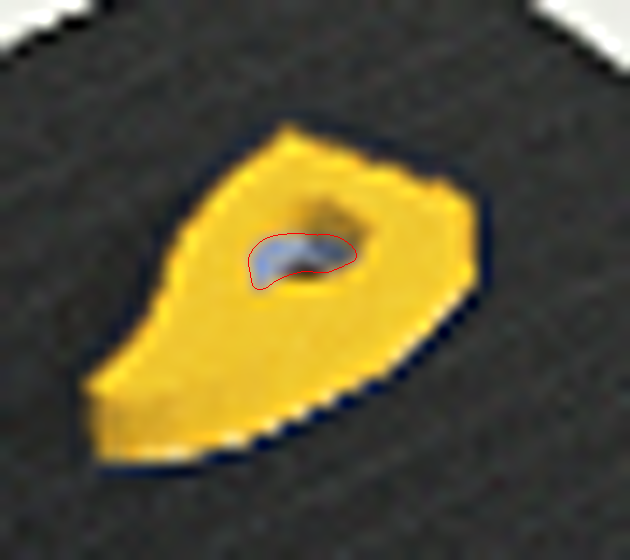

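```bash
python3 - <<'E'
from seat import *
P=lambda x,y,z=.04:onz("scene",(265+x/14-.46,165+y/14-.46),z)
a=P(288,125);b=P(474,196);u=(b-a);L=np.linalg.norm(u);u/=L;f=np.array([u[1],-u[0],0]);print(a,b,L,"f",f,np.degrees(np.arctan2(f[1],f[0])),"seat",(a+b)/2+.044*f)
c=P(480,285,.006);print("bottom corner",c, "vs top corner",b)
for n,q in dict(noseL=(84,388),noseR=(100,462)).items(): print(n,P(*q),P(*q,.006))
# top outline side extents relative
t=cv2.imread("pics/t2.png");K=12;b=t[160:225,370:435]
g=cv2.resize(b,None,fx=K,fy=K,interpolation=cv2.INTER_CUBIC);cv2.imwrite("pics/c10.png",g)
for e in([.537,-.1733],[.538,-.1685]):
  print((np.array(proj("top",e+[.04]))-[370,160]+.5)*12,(np.array(proj("scene",e+[.04]))-[265,165]+.5)*14)
E
```

```text
[ 0.50385038 -0.2195479   0.04      ] [ 0.48607822 -0.15220646  0.04      ] 0.06964710001119083 f [0.96689502 0.25517448 0.        ] 14.783924291046011 seat [ 0.53750768 -0.1746495   0.04      ]
bottom corner [ 0.48616675 -0.15023093  0.006     ] vs top corner [ 0.48607822 -0.15220646  0.04      ]
noseL [ 0.6345162  -0.16258493  0.04      ] [ 0.60898601 -0.1960991   0.006     ]
noseR [ 0.65337885 -0.1325815   0.04      ] [ 0.62833942 -0.16531505  0.006     ]
[297.54621403 523.05099886] [306.17158579 235.46331731]
[281.03751348 519.33089343] [314.0153946  243.77466572]
```

View pics/c10.png

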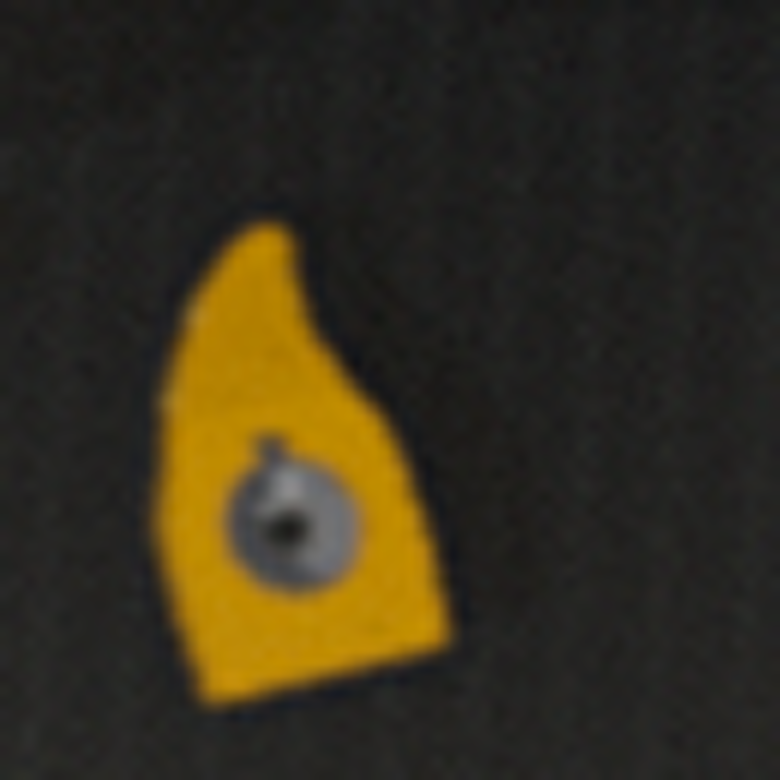

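step_arm(targets=[0, 0, 0.04, 0, 0, 6, 0, 0, -0.04, 0.055, 0, 0, 12, 0, 0, -0.085, 0.055, 0, 0, 18, 0, 0, -0.13, 0.055, 0, 0, 25, 0, 0, -0.175, 0.055, 0, 0, 32, 0, 0, -0.22, 0.055, 0, 0, 39, 0, 0, -0.265, 0.055, 0, 0, 45, 0, 0, -0.31, 0.055, 0, 0, 47, 0])

```text
time: 6.05
eef_pos: [0.5371, -0.1012, 0.1148]
tool_rot: [[0.996, 0.093, 0.002], [0.093, -0.996, -0.004], [0.002, 0.005, -1.0]]
force: [0.6, -0.3, -1.8]
opening: 0.168
```

step_arm(targets=[0, -0.03, 0, 0, 0, 0, 0, 0, -0.06, 0, 0, 0, 0, 0, 0, -0.073, -0.01, 0, 0, 0, 0, 0, -0.073, -0.02, 0, 0, 0, 0, 0, -0.073, -0.02, 0, 0, 0, 0, 0, -0.073, -0.02, 0, 0, 0, 0])

```text
time: 6.65
eef_pos: [0.537, -0.1725, 0.0944]
tool_rot: [[0.996, 0.094, 0.001], [0.094, -0.996, -0.004], [0.001, 0.004, -1.0]]
force: [-0.1, 0.1, -1.7]
opening: 0.168
```

```bash
python3 - <<'E'
from h import *
P=[]
for i in range(2):
    s=eyes.get_image("scene")[:,:,::-1];z=telemetry.get_state();P.append(z["eef_pos"]);print(z["time"],z["eef_pos"],z["tool_rot"].round(3).tolist(),z["opening"],z["force"])
cv2.imwrite("pics/s4.png",s)
crop(s,"c11.png",265,130,50,70,11)
E
```

```text
6.7 [ 0.53726279 -0.17268776  0.09475661] [[0.996, 0.094, 0.002], [0.094, -0.996, -0.004], [0.001, 0.004, -1.0]] 0.16529092588211228 [ 0.55463688  0.09044595 -1.98159416]
6.75 [ 0.5374111  -0.17290742  0.09498994] [[0.996, 0.094, 0.002], [0.094, -0.996, -0.004], [0.002, 0.004, -1.0]] 0.16482562108415763 [ 0.01091377  0.15477398 -1.61110848]
```

View pics/c11.png

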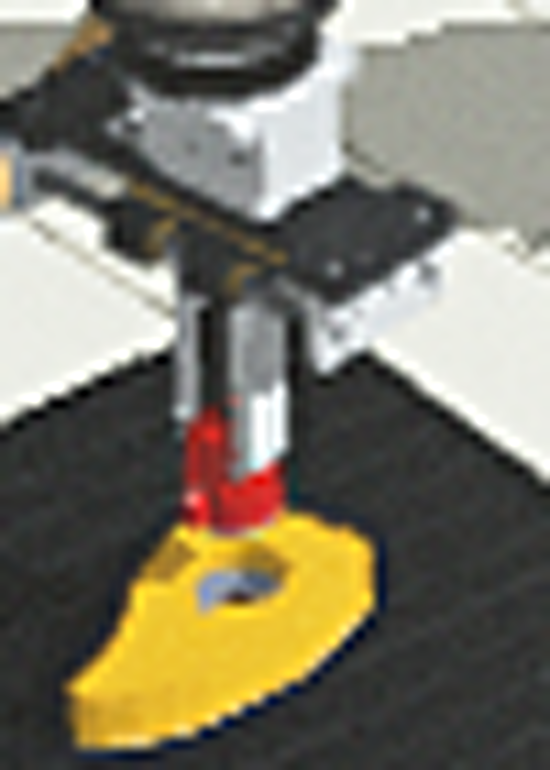

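```bash
python3 - <<'E'
from h import *
P=[.5374,-.1729]
c=lambda p:((proj("scene",p)-[265,130]+.5)*11).round(1)
for z in(.072,.092,.12,.04): print(z,c(P+[z]))
# silhouettes of barrel
r=C["scene"]["rotation"][:,0];r=np.array([r[0],r[1],0])/np.hypot(r[0],r[1])
for z in(.072,.092): print(z,c(np.array(P+[z])-.019*r),c(np.array(P+[z])+.019*r))
f=np.array([.996,.094,0]);print("key",c(np.array(P+[.078])+.025*f),c(np.array(P+[.09])+.025*f))
# block corners
y=np.array([-.094,.996,0])
for a in(-1,1):
  for b in(-1,1): print(a,b,c(np.array(P+[.092])+a*.017*f+b*.008*y),c(np.array(P+[.12])+a*.017*f+b*.008*y))
s=cv2.imread("pics/s4.png");hs=cv2.cvtColor(s,cv2.COLOR_BGR2HSV)
for row in range(170,179):
    print(row,[ (int(s[row,x,2]),int(s[row,x,1])) for x in range(280,293)])
E
```

```text
0.072 [237.7 505.8]
0.092 [235.9 464.4]
0.12 [233.4 405.7]
0.04 [240.5 570.9]
0.072 [188.8 505.3] [286.6 506.3]
0.092 [186.7 463.9] [285.1 465. ]
key [192.4 522.9] [191.2 498. ]
-1 -1 [251.1 436.6] [248.7 378. ]
-1 1 [281.2 452.8] [279.1 394.1]
1 -1 [190.4 476.1] [187.4 417.3]
1 1 [220.5 492.6] [217.9 433.7]
170 [(45, 53), (56, 45), (158, 41), (133, 40), (168, 42), (125, 45), (134, 117), (148, 163), (250, 255), (228, 238), (227, 237), (71, 74), (42, 44)]
171 [(48, 53), (64, 51), (160, 42), (132, 40), (144, 48), (117, 51), (130, 90), (150, 168), (234, 252), (224, 233), (105, 110), (31, 37), (46, 50)]
172 [(42, 55), (77, 54), (155, 42), (132, 41), (142, 47), (130, 64), (127, 123), (145, 161), (209, 217), (225, 108), (106, 31), (36, 49), (45, 46)]
173 [(41, 49), (70, 47), (162, 42), (133, 46), (141, 45), (128, 44), (126, 100), (188, 77), (219, 23), (220, 37), (118, 42), (36, 51), (43, 49)]
174 [(38, 45), (68, 51), (166, 81), (151, 62), (136, 40), (202, 47), (183, 38), (218, 38), (217, 46), (220, 49), (172, 49), (27, 50), (48, 57)]
175 [(49, 63), (102, 64), (251, 134), (237, 50), (108, 44), (188, 41), (195, 47), (201, 46), (207, 46), (220, 46), (164, 49), (32, 50), (27, 37)]
176 [(39, 40), (68, 26), (150, 29), (224, 38), (126, 37), (155, 40), (181, 41), (198, 44), (210, 34), (214, 57), (213, 120), (112, 99), (97, 78)]
177 [(42, 45), (124, 80), (160, 52), (219, 71), (126, 38), (154, 38), (177, 40), (195, 58), (216, 73), (211, 134), (239, 181), (255, 221), (255, 218)]
178 [(127, 101), (255, 231), (243, 180), (227, 198), (166, 132), (153, 95), (170, 110), (198, 167), (224, 219), (248, 218), (248, 216), (244, 204), (246, 206)]
```

The barrel's right edge is within about 1 mm of the predicted place, and it sits above the mouth. I'll descend to contact.

step_arm(targets=[0, 0, -0.012, 0, 0, 0, 0, 0, 0, -0.022, 0, 0, 0, 0, 0, 0, -0.027, 0, 0, 0, 0, 0, 0, -0.03, 0, 0, 0, 0, 0, 0, -0.0325, 0, 0, 0, 0, 0, 0, -0.034, 0, 0, 0, 0])

```text
time: 7.35
eef_pos: [0.5374, -0.173, 0.0608]
tool_rot: [[0.996, 0.094, 0.002], [0.094, -0.996, -0.004], [0.002, 0.004, -1.0]]
force: [0.2, 0.6, -1.0]
opening: 0.166
```

step_arm(targets=[0, 0, -0.0015, 0, 0, 0, 0, 0, 0, -0.003, 0, 0, 0, 0, 0, 0, -0.0045, 0, 0, 0, 0, 0, 0, -0.0055, 0, 0, 0, 0])

```text
time: 7.75
eef_pos: [0.5377, -0.1732, 0.0562]
tool_rot: [[0.996, 0.094, 0.003], [0.094, -0.996, -0.004], [0.002, 0.004, -1.0]]
force: [-8.8, 1.3, 22.8]
opening: 0.166
```

step_arm(targets=[-0.0005, 0, -0.0002, 0, 0, 0, 0, -0.0005, 0, -0.0003, 0, 0, 2, 0, -0.0005, 0, -0.0003, 0, 0, 4, 0, -0.0005, 0, -0.0004, 0, 0, 6, 0, -0.0005, 0, -0.0004, 0, 0, 8, 0])

```text
time: 8.25
eef_pos: [0.5375, -0.1736, 0.0561]
tool_rot: [[0.973, 0.233, 0.004], [0.233, -0.973, -0.004], [0.003, 0.005, -1.0]]
force: [0.0, -0.7, -2.1]
opening: 0.169
```

step_arm(targets=[0, 0, -0.001, 0, 0, 0, 0, 0, 0, -0.0015, 0, 0, 1, 0, 0, 0, -0.0015, 0, 0, 2, 0])

```text
time: 8.55
eef_pos: [0.5374, -0.1735, 0.0545]
tool_rot: [[0.964, 0.267, 0.004], [0.267, -0.964, -0.004], [0.003, 0.005, -1.0]]
force: [-0.4, -0.3, -1.3]
opening: 0.167
```

step_arm(targets=[0, 0, -0.001, 0, 0, 0, 0, 0, 0, -0.002, 0, 0, 0.5, 0, 0, 0, -0.0025, 0, 0, 1, 0, 0, 0, -0.003, 0, 0, 1, 0])

```text
time: 8.95
eef_pos: [0.5374, -0.1735, 0.0514]
tool_rot: [[0.959, 0.284, 0.004], [0.284, -0.959, -0.004], [0.003, 0.005, -1.0]]
force: [-0.4, 0.1, -2.5]
opening: 0.166
```

step_arm(targets=[0, 0, -0.001, 0, 0, 0, 0, 0, 0, -0.002, 0, 0, 0, 0, 0, 0, -0.0028, 0, 0, 0, 0, 0, 0, -0.0034, 0, 0, 0, 0])

```text
time: 9.35
eef_pos: [0.5378, -0.1735, 0.0493]
tool_rot: [[0.959, 0.284, 0.005], [0.284, -0.959, -0.004], [0.004, 0.005, -1.0]]
force: [-10.2, 3.1, 33.4]
opening: 0.168
```

Contact is at z of about 0.0493, against 0.049 predicted for home. I'll ease the pressure, wiggle slightly, press again, then look.

step_arm(targets=[-0.0004, 0, 0.0003, 0, 0, 0, 0, -0.0004, 0, 0.0002, 0, 0, 1.5, 0, -0.0004, 0, 0, 0, 0, -1.5, 0, -0.0004, 0, -0.0002, 0, 0, 0, 0])

```text
time: 9.75
eef_pos: [0.5377, -0.1737, 0.0494]
tool_rot: [[0.959, 0.283, 0.005], [0.283, -0.959, -0.004], [0.004, 0.005, -1.0]]
force: [-0.3, 0.5, 9.0]
opening: 0.167
```

```bash
python3 - <<'E'
from h import *
s=eyes.get_image("scene")[:,:,::-1];z=telemetry.get_state();print(z["time"],z["eef_pos"],z["opening"],z["force"],z["ft_torque"])
cv2.imwrite("pics/s5.png",s)
crop(s,"c12.png",265,140,50,60,12)
E
```

```text
9.8 [ 0.53766793 -0.173638    0.04943846] 0.16615383623594182 [-2.07244601  0.14758122  7.6865455 ] [ 0.05455896  0.49652287 -0.01751211]
```

View pics/c12.png

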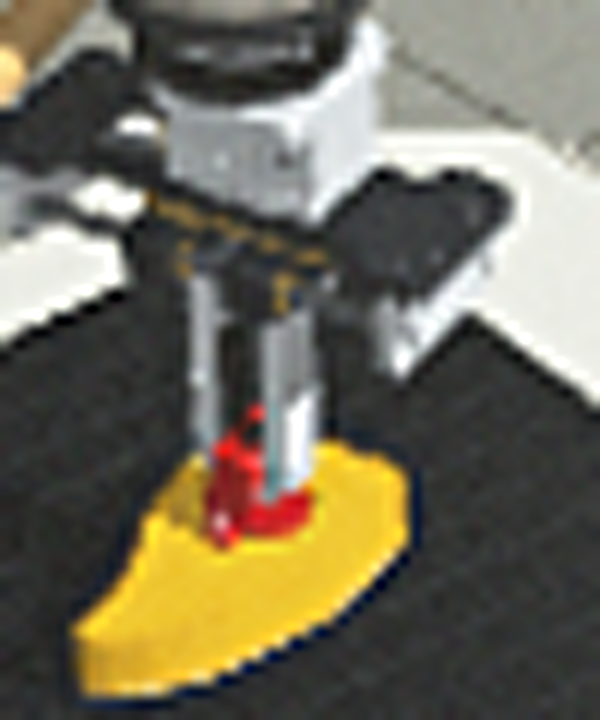

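step_arm(targets=[0, 0, 0, 0, 0, 0, 0.05, 0, 0, 0.0005, 0, 0, 0, 0.05, 0, 0, 0.001, 0, 0, 0, 0.05, 0, 0, 0.001, 0, 0, 0, 0.05, 0, 0, 0.02, 0, 0, 0, 0.05, 0, 0, 0.06, 0, 0, 0, 0.05, -0.03, -0.04, 0.1, 0, 0, 0, 0.05, -0.06, -0.08, 0.1, 0, 0, 0, 0.05])

```text
time: 10.6
eef_pos: [0.4866, -0.2443, 0.1511]
tool_rot: [[0.957, 0.291, 0.01], [0.291, -0.957, -0.005], [0.008, 0.008, -1.0]]
force: [0.2, -1.2, -0.4]
opening: 0.529
```

step_arm(targets=[-0.02, -0.045, 0, 0, 0, 0, 0.05, -0.03, -0.09, 0, 0, 0, 0, 0.05, -0.04, -0.135, 0, 0, 0, 0, 0.05, -0.04, -0.17, 0, 0, 0, 0, 0.05, -0.04, -0.17, 0, 0, 0, 0, 0.05])

```text
time: 11.1
eef_pos: [0.4449, -0.4192, 0.151]
tool_rot: [[0.958, 0.286, 0.01], [0.286, -0.958, -0.007], [0.008, 0.01, -1.0]]
force: [-0.1, 1.1, -0.7]
opening: 0.527
```

```bash
python3 - <<'E'
from h import *
s=eyes.get_image("scene")[:,:,::-1];t=eyes.get_image("top")[:,:,::-1];z=telemetry.get_state();print(z["time"],z["eef_pos"],z["force"])
cv2.imwrite("pics/s6.png",s);cv2.imwrite("pics/t6.png",t)
mosaic("c13.png",[(s,265,155,45,45,9),(t,375,175,40,45,9)])
# predicted block top corners when home at seat, key 16.5deg, z .06/.032 ; vs. 8 mm high
f=np.array([.959,.284,0]);y=np.array([-.284,.959,0]);c0=np.array([.5372,-.1733,0])
for dz in(0,.008):
    print(dz,[((proj("scene",c0+[0,0,.074+dz]+a*.017*f+b*.008*y)-[265,155]+.5)*9).round().tolist() for a,b in((-1,-1),(-1,1),(1,1),(1,-1))],"key top tip",((proj("scene",c0+[0,0,.046+dz]+.025*f)-[265,155]+.5)*9).round())
E
```

```text
11.2 [ 0.44623383 -0.41461609  0.15064661] [ 0.97244767  0.35711102 -0.32663834]
0 [[199.0, 161.0], [227.0, 171.0], [189.0, 209.0], [160.0, 199.0]] key top tip [168. 260.]
0.008 [[198.0, 148.0], [227.0, 158.0], [189.0, 195.0], [160.0, 185.0]] key top tip [167. 246.]
```

View pics/c13.png

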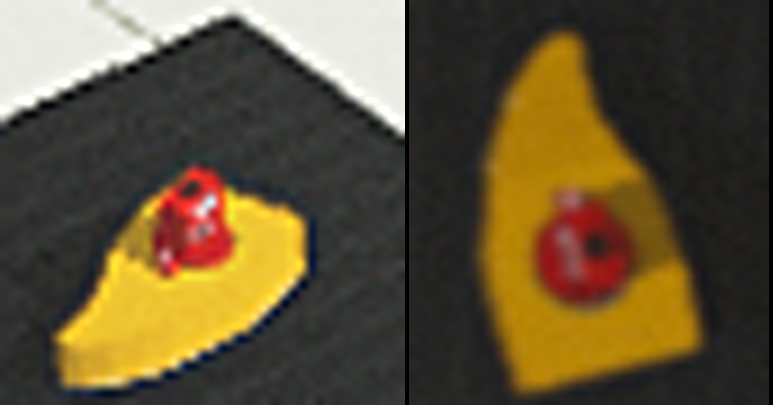

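The pack stands in the seat with its key at crop (168,265), against (168,260) predicted for home and 246 if it were 8 mm high. The block's top back corner is near row 165 (161 for home, 148 if high). I'll check the bystanders quickly before handing in.

```bash
python3 - <<'E'
from h import *
a=cv2.imread("pics/t2.png");b=cv2.imread("pics/t6.png");o=cv2.imread("pics/top0.png")
for n,(x,y,w,h) in dict(tin=(180,165,45,40),chock=(150,180,40,60),ring=(195,230,35,30),rollpin=(244,190,20,30),punch=(312,175,14,50),shackle=(452,160,45,45),reds=(212,140,110,28)).items():
    d=cv2.absdiff(o[y:y+h,x:x+w],b[y:y+h,x:x+w]).max(2);print(n,(d>60).sum(),d.max())
s0=cv2.imread("pics/scene0.png");s6=cv2.imread("pics/s6.png")
d=cv2.absdiff(s0[125:175,215:282],s6[125:175,215:282]).max(2);print("hammer/shackle scene",(d>60).sum())
mosaic("c14.png",[(s6,200,110,180,120,4)])
E
```

```text
tin 0 15
chock 0 14
ring 0 15
rollpin 0 15
punch 0 16
shackle 0 16
reds 0 16
hammer/shackle scene 498
```

View pics/c14.png

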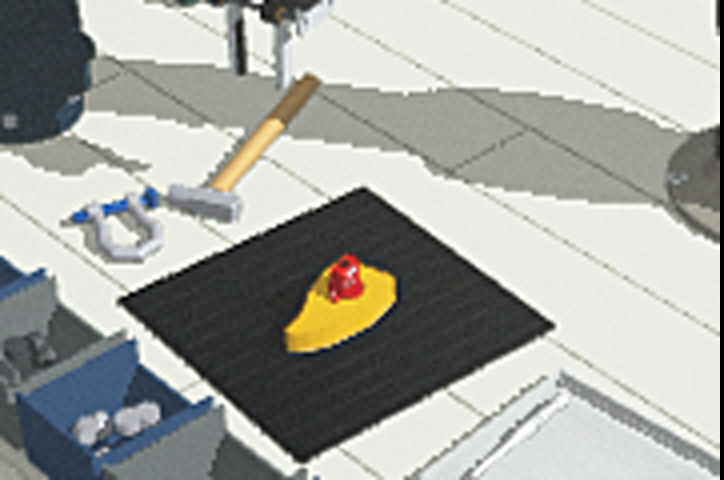

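The hammer is in place at crop (240,170). The 498 changed pixels in that region look like the arm's shadow. I'll hand in.

```bash
python3 -c "
from cell import r
print(r.finish_job())"
```

```text
the job is handed in; nothing more can be done
None
```

The job is handed in at about 11 s. The casting lies on its bare back on the mat with the seat up, and the red pack stands in the seat with its key towards the nose. No verdict came back, so this rests on my own checks.

- **Tipping:** I pushed the casting high on the nose with the shut fingers. It turned about its back edge without visible sliding. The last force I read during the push was about 11 N.
- **Setting the pack:** I took the pack from the tray, lowered it into the bore about 12° off, and turned it while lowering. Some of the turning was in free air rather than under steady pressure, and the key went in without resistance at about 15°. It stopped at TCP z 0.0493, against 0.049 predicted for home.
- **Forces:** The wrist force peaked briefly at 23 N when the key first met the cheek and at 33 N on the seat floor. That is more than "light" but well under the 120 N limit.
- **Last pictures:** The block top and key agree with the home height to about 3 mm, and not with a pack standing 8 mm high.
- **Disagreement:** The drop from first contact to the floor measured about 7 mm, against 8 expected. The pressing forces and reading noise may account for it.
- **Other things:** Top-view patches of the tin, chock, ring gauge, roll pin, punch, shackle and the other red packs show no change. The hammer and shackle patch in the scene view did change. The hammer looked in place in the picture, so I took the change to be the arm's shadow; I had no separate check on the hammer.

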